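# Roll the data logger onto the reader's line and start the read-out

### The arm

A 6-joint arm with a two-finger parallel gripper is mounted at the origin on the work surface. World frame = base frame: x ahead of the robot, y to its left, z up, the work surface at z = 0. Lengths are in m, angles in degrees, forces in N, time in s.
With the tool pointing down it reaches from about 0.3 to 0.75 m from the base axis. Payload 8.5 kg.
Tool frame: the origin (TCP) lies at the very end of the fingers, on their centre line; the grasp point (between the pads) lies 19 mm behind it (env.pinch_z is the distance from the TCP to the grasp point, in m); z points along the fingers, y is the line along which they close (so a half turn about z gives the same grasp; the last joint's range is limited). The gripper opens to 85 mm and grips with 20 to 120 N. Pads are 22 mm wide; open, the fingers measure 114 mm over their backs; the gripper's body (76 mm by 85 mm) begins 54 mm behind the grasp point. The pads swing forward as they close: fully open they stand 13 mm farther back than shut.
Start: joints at [60.43, 21.807, 74.336, -0, 83.858, -12.336], TCP at [0.163, 0.525, 0.231] pointing down, gripper open.
Joint ranges: [-178.18, 178.18], [-50.72, 133.34], [12.68, 142.11], [-81.47, 261.47], [9.98, 163.14], [-165.26, 165.26]. Speed limits (degrees/s): [136.94, 136.94, 180, 180, 180, 180].

### API

Orientations are given as a 3x3 rotation matrix whose columns are the frame's x, y, z axes.
In Python, from rig import env, viewer gives the robot as it stands.
- The arm moves only by the tool drive_tool, never from a script. Its argument "series" is a list of rows, each a list of 3 entries, a list of its own where there are three numbers: the shift along the tool's x, y, z in m, then the turn about the tool's z in degrees, then the finger opening in m, from 0 to 0.0854. A call has 1 to 20 rows; each row is the pose to reach, as a shift and turn from the pose commanded when the call began, along the tool's axes at that moment; what a row does not reach only later rows make up. A row lasts 1/10 s, in which the tool goes at most 50 mm and 8.59 degrees, less where a joint would pass 70% of its speed; a pose out of reach is approached as far as the arm can. A call with a gripper value outside its range is refused whole. The fingers move at their own pace and stop on an object; "newtons" is the grip in N (left out, the last holds). Time passes only in rows, so rows that repeat a pose let the fingers close. It gives the time, the measured TCP pose, the force, the opening and the grip force at its end, in the units of the state.
- env.observe(): the state, without advancing time (a new reading comes with each control period).
- viewer.get_image(name): name is "scene" or "top"; returns a dict with "img" (400x640x3 uint8, red, green, blue), "depth" (400x640 float32, m along the optical axis (not along the pixel's ray), 0 where there is no reading), "camera_matrix" (3x3 intrinsics, pixels), "rvec" (rotation vector, rad) and "tvec" (3), from world to camera coordinates, as OpenCV has them. Camera axes: x right, y down, z forward; pixel columns grow to the right and rows downward; lengths in m; the calibration is good to about 2 mm. A picture is of the moment at which its call begins.
- env.close_job(): hands the job in; it is judged then, once.
The state is a dict: "time_s": time; "q": joint angles; "qvel": joint speeds; "joint_efforts": joint torques, N m; "position": TCP position; "tool_rot": TCP orientation; "ft_force": force on the tool from outside, world axes, zero at the start; "wrist_torque": the same for the moment, N m; "grip_width": finger opening in m; "gripper_force": force on a finger pad.
Only numpy, scipy, OpenCV 4.12 (cv2) and the standard library are available. Lean on these libraries where they do the work, as an engineer would, in place of code of your own. Each camera call takes 0.05 s, during which the arm holds its last target. There are 200 camera calls.

### The job

Roll the steel data logger sideways over the mat with a fingertip on top of it until it lies along the white line with its middle over it, in front of the reader's window; do not pick it up or slide it along from its side. Once it lies still there, press the key on top of the reader all the way down to start the read-out and let go. Leave everything else as it stands.

Things in the scene. Friction and masses are not known exactly. Their poses are not given: they have to be found in the camera images.
- logger: Steel tube, 30 mm thick, 110 mm long, 0.2 kg, lying on the mat left or right of the white line, 50-85 mm off, within 6 deg of parallel. Origin mid-tube on its axis (z 0.017); top at z 0.032. x runs along it to the black-window end (reader side); y, z turn as it rolls. Other end: knurled cap, 26 mm thin probe. A tip on top moves twice as far as it; it stops rolling soon after the tip leaves.
- station: Fixed dark grey mat, 300 x 380 mm, 2 mm thick, one white line (3 mm wide, 215 mm long) across its middle, cream reader box at the line's far end. Origin on the line at table height (mat top z 0.002), where the logger's middle belongs; x along the line to the reader, y left across it, z up. Reader 85 x 85 mm, 50 mm high; its front with the black window lies at x = 100 mm.
- read_key_top (a point): Middle of the top face of the read key: a round white push key, 24 mm in diameter, on top of the reader, 126 mm along x from the station's origin; top face 69 mm above the table when up.
- read_key (a joint): Travel of the read key, m: 0 up, 0.005 fully down (stop). Spring-loaded, about 5 N when fully down; it comes up by itself.
- vial: Bystander: spore-test vial lying on the mat on the other side of the line from the logger, a clear tube 16 mm in diameter and 74 mm long with a white cap. Origin at its middle, on its axis; x along it.
- jar: Bystander: small glass jar with a steel lid, 42 mm in diameter, 55 mm high, standing on the mat beside the reader. Origin at the centre of its underside.
- cup: Bystander: open steel cup, 46 mm in diameter, 50 mm high, standing on the mat on the reader's other side. Origin at the centre of its underside.
- shaker: Bystander: dark drinking bottle, 68 mm in diameter, 190 mm high, on the counter to the right. Origin at the centre of its underside.
- alcohol: Bystander: clear dispenser bottle with a white cap, 60 mm in diameter, 150 mm high, on the counter at the far right. Origin at the centre of its underside.
Things that resemble listed ones, but are neither listed nor needed, are in the scene too. Several things have the shape of the logger; the one meant has the colours described above.

How it is judged (in metres and radians):
On the way, in this order (a step that is already met when the one before it is completed fails the run):
1. the logger has been rolled over, more than a third of a turn (angle between logger's own z axis and vertical above 2.3 rad), for 0.02 s.
2. the logger lies on the white line, along it, at rest (y of logger in the frame of station between -0.008 and 0.008 m and x of logger in the frame of station between -0.04 and 0.04 m and angle between the x axis of logger and the x axis of station, either way round below 0.16 rad and height (world z) of logger below 0.022 m and linear speed of logger below 0.015 m/s and angular speed of logger below 0.5 rad/s), for 0.3 s.
3. the read key is pressed down while the logger lies on the line (value of joint read_key above 0.004 m and y of logger in the frame of station between -0.008 and 0.008 m and x of logger in the frame of station between -0.04 and 0.04 m and angle between the x axis of logger and the x axis of station, either way round below 0.16 rad and height (world z) of logger below 0.022 m), for 0.1 s.
At the end, for the whole second after the job is handed in: The logger lies at rest on the mat along the white line: its middle within 8 mm of the line sideways and within 40 mm of the station's origin along it, its axis within 9 degrees of the line; the read key has been pressed at least 4 mm down after that and is up again (all of step 2 and value of joint read_key below 0.001 m); the robot touches nothing.
It fails at once if the logger is lifted off the mat or tipped up (height (world z) of logger above 0.025 m or angle between logger's own x axis and vertical below 1.42 rad or angle between logger's own x axis and vertical above 1.72 rad).
It fails at once if the logger is touched with the fingers reaching down beside it (fingertips below its axis), as in pinching it or shoving it from the side (contact force between the fingers and logger above 0.5 N and height (world z) of the grasp point below 0.032 m).
It fails at once if the vial, jar or cup on the mat, or a bottle beside it, is moved more than 20 mm (distance of any of vial, jar, cup, shaker, alcohol from where it was at the start of the episode above 0.02 m).
It fails at once if the jar, cup or a bottle is tipped over (angle between any of jar, cup, shaker, alcohol's own z axis and vertical above 0.5 rad).
It also fails if it takes over 54 s, if anything falls off the work surface, if the arm or the gripper's body presses on something with over 40 N, if the wrist force passes 120 N, or if a joint passes its speed limit or range.

## Working session

There is one attempt and no reset: what is moved stays moved. The work goes in short steps, Python scripts to look and compute and a tool call to move; the robot and the scene stay as the last step left them, time stands still between calls to the robot, and variables do not carry over. Pictures are saved under pics/ and viewed, at most 10 in all, crops included, and the job is handed in when it is done.

Besides the shell and the picture viewer there is one more tool, called after ">>>" by a JSON object that holds its "method" and its "body", one argument or row to a line. drive_tool: Moves the arm, as the interface text tells. Its arguments: {"type":"object","properties":{"series":{"type":"array"},"newtons":{"type":"number"}},"required":["series"]}

```bash
mkdir -p pics; cat > h.py <<'E'
import numpy as np, cv2
from rig import env, viewer
def shot(n):
    d=viewer.get_image(n); R=cv2.Rodrigues(np.array(d['rvec'],float))[0]; d['R']=R; d['t']=np.array(d['tvec'],float).ravel(); d['K']=np.array(d['camera_matrix']); return d
def ray(d,u,v,z):
    r=d['R'].T@np.linalg.solve(d['K'],[u,v,1.]); c=-d['R'].T@d['t']; return c+r*(z-c[2])/r[2]
def proj(d,p):
    q=d['K']@(d['R']@np.array(p,float)+d['t']); return q[:2]/q[2]
def save(d,n): cv2.imwrite('pics/'+n,d['img'][:,:,::-1])
E
python3 - <<'E'
from h import *
for n in('scene','top'):
    d=shot(n); save(d,n+'0.png'); print(n,-d['R'].T@d['t'],d['K'][0,0]); np.savez('/tmp/'+n,**d)
s=env.observe(); print(s['time_s'],s['position'],s['tool_rot'],s['grip_width'],s['ft_force'])
E
```

```text
scene [ 1.25537509 -0.28175034  0.92873754] 460.41297888775216
top [ 0.38977668 -0.0508258   1.45870086] 407.30409930496904
0.1 [0.1628313  0.52507901 0.23076627] [[-9.55097328e-01  2.96291500e-01 -6.64293287e-04]
 [ 2.96292105e-01  9.55096653e-01 -1.17152377e-03]
 [ 2.87351761e-04 -1.31574407e-03 -9.99999093e-01]] 0.08580120731766594 [-0.11112538 -0.95758988  0.33398592]
```

View pics/top0.png

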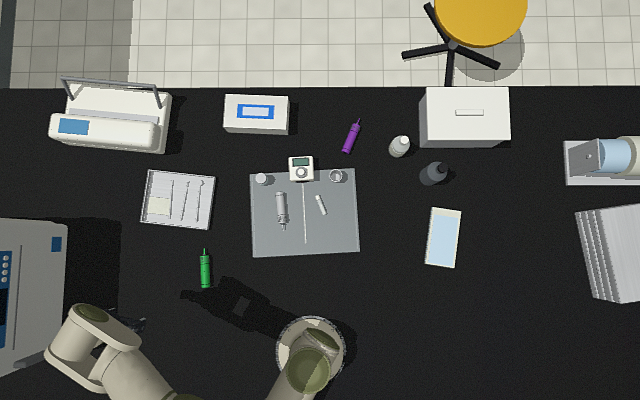

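View pics/scene0.png

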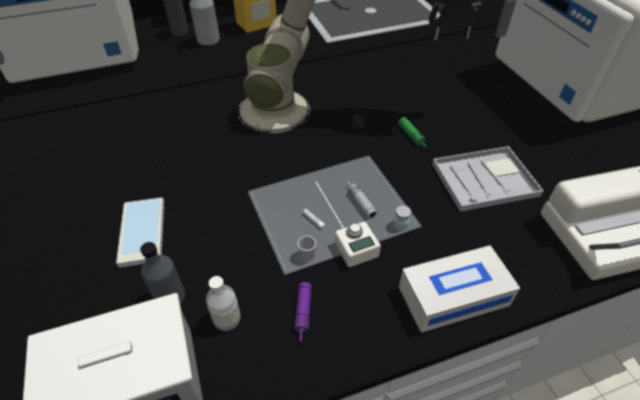

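Three things share the logger's shape in the top view: green (205,268), purple (351,136), and steel grey on the mat, left of the white line (282,210). The steel one fits the description. I'll confirm it in a crop and measure it.

```bash
python3 - <<'E'
from h import *
d=dict(np.load('/tmp/top.npz')); im=d['img']
c=im[145:265,240:370]; cv2.imwrite('pics/crop.png',cv2.resize(c,None,fx=5,fy=5,interpolation=cv2.INTER_CUBIC)[:,:,::-1])
g=cv2.cvtColor(im,cv2.COLOR_RGB2GRAY)
for r in range(180,245,6): print(r,g[r,268:332:1].tolist())
E
```

```text
180 [93, 90, 89, 94, 93, 89, 101, 154, 151, 147, 147, 147, 145, 146, 144, 147, 146, 144, 146, 146, 144, 140, 156, 201, 190, 172, 161, 157, 157, 148, 146, 143, 136, 103, 107, 106, 102, 86, 88, 84, 96, 99, 121, 118, 124, 117, 82, 83, 85, 83, 80, 92, 148, 145, 147, 145, 143, 143, 141, 143, 142, 144, 142, 176]
186 [152, 151, 151, 148, 148, 147, 147, 146, 151, 147, 148, 145, 147, 147, 146, 148, 145, 148, 145, 148, 148, 146, 147, 147, 145, 148, 147, 146, 146, 145, 146, 146, 143, 150, 197, 192, 140, 145, 147, 145, 144, 144, 144, 144, 146, 144, 147, 146, 142, 146, 145, 146, 146, 144, 145, 145, 144, 144, 146, 146, 145, 143, 144, 145]
192 [149, 150, 148, 147, 149, 147, 146, 149, 165, 191, 219, 213, 190, 171, 150, 122, 101, 158, 154, 151, 147, 146, 145, 146, 146, 147, 146, 148, 147, 146, 145, 147, 146, 147, 180, 216, 137, 146, 146, 147, 146, 147, 145, 145, 146, 144, 145, 145, 146, 145, 145, 146, 147, 145, 144, 144, 143, 144, 145, 144, 145, 144, 144, 143]
198 [150, 151, 149, 150, 148, 149, 148, 150, 174, 186, 197, 207, 193, 177, 156, 129, 78, 87, 103, 154, 147, 147, 150, 148, 148, 148, 146, 147,
[... 1739 characters left out ...]
 150, 148, 149, 149, 147, 149, 149, 147, 150, 148]
234 [153, 153, 152, 153, 153, 153, 153, 150, 152, 154, 152, 151, 152, 152, 151, 153, 153, 151, 152, 153, 151, 152, 151, 153, 150, 153, 152, 151, 150, 151, 148, 149, 150, 152, 150, 146, 169, 241, 140, 149, 150, 152, 149, 149, 148, 149, 151, 149, 149, 150, 148, 149, 148, 149, 149, 151, 148, 147, 151, 147, 149, 149, 150, 148]
240 [152, 151, 152, 152, 154, 152, 152, 153, 152, 151, 153, 151, 152, 152, 152, 151, 152, 150, 151, 153, 152, 151, 154, 151, 153, 151, 152, 152, 153, 152, 151, 151, 151, 150, 148, 149, 156, 199, 170, 147, 149, 150, 150, 152, 152, 149, 148, 148, 149, 151, 149, 148, 150, 150, 149, 151, 148, 149, 152, 148, 149, 150, 150, 150]
```

View pics/crop.png

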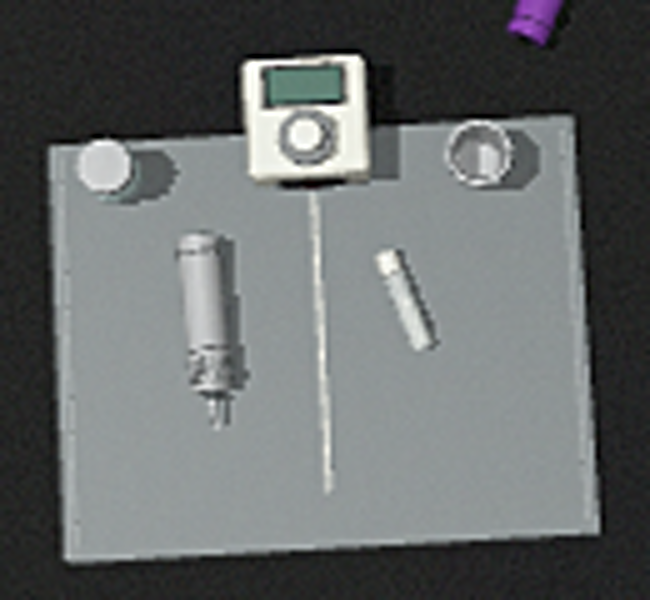

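The crop confirms it: a grey steel tube with a knurled cap and thin probe at its near end (215,420 in the crop), on the mat left of the line. The vial is on the right. Next I'll measure the poses.

```bash
cat >> h.py <<'E'
def cloud(d):
    D=d['depth'].astype(float); v,u=np.mgrid[:400,:640]
    P=np.stack([u,v,np.ones_like(u)],-1)@np.linalg.inv(d['K']).T*D[...,None]
    W=(P-d['t'])@d['R']; W[D==0]=np.nan; return W
def station(d):
    g=cv2.cvtColor(d['img'],cv2.COLOR_RGB2GRAY).astype(float); pts=[]
    for r in range(186,242):
        u0=302+(r-186)*3./54; us=np.arange(int(u0)-1,int(u0)+6); w=np.clip(g[r,us]-155,0,None)
        if w.sum()>20: pts.append(ray(d,(us*w).sum()/w.sum(),r,.002)[:2])
    p=np.array(pts); c=p.mean(0); a=np.linalg.svd(p-c)[2][0]; a*=np.sign(a[0]); return c,a,p
E
python3 - <<'E'
from h import *
d=dict(np.load('/tmp/top.npz')); W=cloud(d)
c,a,p=station(d); n=np.array([-a[1],a[0]]); print('line',c,a,np.degrees(np.arctan2(a[1],a[0])),'resid',np.std((p-c)@n),'ends',p[0],p[-1])
g=cv2.cvtColor(d['img'],cv2.COLOR_RGB2GRAY)
m=cv2.morphologyEx(((g>110)&(g<180)).astype('u1'),cv2.MORPH_CLOSE,np.ones((9,9)));m[:, :235]=0;m[:,375:]=0;m[:160]=0;m[265:]=0
ct=max(cv2.findContours(m,0,1)[0],key=cv2.contourArea); r=cv2.minAreaRect(ct)
B=np.array([ray(d,*q,.002)[:2] for q in cv2.boxPoints(r)]); print('mat',B.round(4),B.mean(0),[np.linalg.norm(B[i]-B[i-1]) for i in range(4)])
L=W[185:235,268:298]; k=L[...,2]>.012; q=L[k]; print(len(q),'zmax',np.nanpercentile(q[:,2],[50,95]))
print('mat z',np.nanmedian(W[235:245,270:295,2]))
for lo,hi in((191,200),(200,210),(210,221),(224,232)):
    q=W[lo:hi,268:298].reshape(-1,3); q=q[q[:,2]>.012]; s=(q[:,:2]-c)@a; y=(q[:,:2]-c)@n; print(lo,len(q),s.min(),s.max(),'y',y.min(),y.max(),np.percentile(q[:,2],90))
# reader / key in scene+depth
for nm,(u0,u1,v0,v1) in dict(reader=(285,318,150,185),jar=(252,275,168,188),cup=(328,348,165,186),vial=(312,332,190,220)).items():
    q=W[v0:v1,u0:u1].reshape(-1,3); z=q[:,2]; 
    t=q[(z>(.045 if nm!='vial' else .01))]; print(nm,len(t),t.mean(0).round(4),t.min(0).round(4),t.max(0).round(4), ((t[:,:2]-c)@a).min(),((t[:,:2]-c)@a).max(),((t[:,:2]-c)@n).min(),((t[:,:2]-c)@n).max())
    if nm=='reader':
        k=t[t[:,2]>.06]; print('key',len(k),k.mean(0))
E
```

```text
line [0.47708704 0.0263552 ] [0.99840409 0.05647361] 3.2374216542771714 resid 0.00036828725958985956 ends [0.57614033 0.03179763] [0.37892459 0.02087904]
mat [[ 0.6633  0.2324]
 [ 0.6845 -0.1549]
 [ 0.344  -0.1711]
 [ 0.3222  0.2069]] [0.50349415 0.0283347 ] [np.float64(0.3420083777154479), np.float64(0.38781415277523956), np.float64(0.34092920462249576), np.float64(0.3786759333642238)]
276 zmax [0.02864102 0.03444804]
mat z 0.0022942948951962016
191 65 0.05331649360172399 0.07998505393208681 y 0.06930017583670865 0.09800051017077152 0.033252092090776314
200 85 0.01793261301461065 0.05215532591869913 y 0.05057972116258303 0.09605849077768187 0.03369274967013864
210 95 -0.020932440879139473 0.015858863291785697 y 0.06337782701274018 0.09414602996845423 0.03369929652589074
224 9 -0.05192236840375057 -0.033749046503594254 y 0.07379407164912162 0.08212729440316495 0.02502306239911421
reader 564 [0.6331 0.0345 0.0549] [ 0.5905 -0.0077  0.0453] [0.677  0.0771 0.077 ] 0.11516925704085566 0.19968205630409178 -0.042439917088286504 0.04191906663567261
key 98 [0.61749421 0.03397033 0.06720584]
jar 98 [0.5979 0.1746 0.0564] [0.5798 0.1565 0.0482] [0.6148 0.1942 0.0636] 0.11069319669176021 0.14626077166714682 0.12295914689913995 0.16079882624433156
cup 40 [ 0.6112 -0.087   0.0506] [ 0.5868 -0.1054  0.0456] [ 0.63   -0.0634  0.0566] 0.10297416326470972 0.1463769380941937 -0.13960894330070744 -0.0970660917032457
vial 96 [ 0.506  -0.0346  0.0161] [ 0.4602 -0.0709  0.0101] [ 0.5604 -0.0034  0.0239] -0.01850156257422137 0.07769332648742519 -0.10183313211376771 -0.028724586985172308
```

```bash
cat >> h.py <<'E'
from scipy.optimize import least_squares
def logger(d,O,a,box):
    n=np.array([-a[1],a[0]]); u0,u1,v0,v1=box
    q=cloud(d)[v0:v1,u0:u1].reshape(-1,3); q=q[(q[:,2]>.014)&(q[:,2]<.04)]
    s=(q[:,:2]-O)@a; y=(q[:,:2]-O)@n
    f=lambda x:np.hypot((y-x[0]-x[1]*s)*np.cos(np.arctan(x[1])),q[:,2]-.017)-.015
    r=least_squares(f,[np.median(y),0],loss='soft_l1',f_scale=.0015)
    return r.x, np.degrees(np.arctan(r.x[1])), np.sqrt(np.median(r.fun**2)), s.min(), s.max(), len(s)
E
python3 - <<'E'
from h import *
d=dict(np.load('/tmp/top.npz')); O=np.array([.4921,.0272]); a=np.array([.9984,.05647]); n=np.array([-a[1],a[0]])
x,deg,res,*r=logger(d,O,a,(268,298,190,224)); print(x,deg,res,r)
g=cv2.cvtColor(d['img'],cv2.COLOR_RGB2GRAY); 
for s in(.04,.01,-.02): 
    y=x[0]+x[1]*s; w=O+a*s+n*y; e=[proj(d,[*(w+n*k),.017])[0] for k in(.015,-.015)]; v=proj(d,[*w,.017])[1]; print(w,e,v,g[int(round(v)),int(e[0])-2:int(e[1])+4])
s=env.observe();T=np.array(s['tool_rot']);
w=O+a*.01+n*(x[0]+x[1]*.01); print('target',w,'tool shift',T.T@(np.array([*w,.1])-s['position']))
E
```

```text
[0.08007349 0.05584335] 3.196268655281261 0.0016497521419038506 [np.float64(-0.04591078934097843), np.float64(0.06494774943917438), 265]
[0.52738811 0.11163434] [np.float64(275.55768027060185), np.float64(283.95692499032316)] 199.05091020720042 [149 149 152 171 185 197 206 194 178 157 129  83  89 102]
[0.49753072 0.10826762] [np.float64(276.39700688537886), np.float64(284.8143165226356)] 207.41338344392838 [150 148 142 181 190 200 202 188 172 151 112  77  92 102]
[0.46767332 0.1049009 ] [np.float64(277.23991055144677), np.float64(285.67536297115447)] 215.81150022978633 [151 150 154 195 197 127 185 168 174 126  77  84  93 105]
target [0.49753072 0.10826762] tool shift [-0.44320602 -0.29875452  0.13103212]
```

>>> {"method": "drive_tool", "body": {
  "series": [
    [[-0.044,-0.029,0.015],-3,0.04],
    [[-0.088,-0.058,0.03],-8,0.0],
    [[-0.132,-0.087,0.05],-14,0.0],
    [[-0.176,-0.116,0.065],-19,0.0],
    [[-0.22,-0.145,0.085],-23.5,0.0],
    [[-0.264,-0.174,0.1],-23.5,0.0],
    [[-0.308,-0.203,0.12],-23.5,0.0],
    [[-0.352,-0.232,0.135],-23.5,0.0],
    [[-0.396,-0.261,0.155],-23.5,0.0],
    [[-0.425,-0.28,0.165],-23.5,0.0],
    [[-0.4393,-0.29,0.171],-23.5,0.0],
    [[-0.4393,-0.29,0.171],-23.5,0.0],
    [[-0.4393,-0.29,0.171],-23.5,0.0]
  ]
}}

```text
time_s: 1.4
position: [0.4966, 0.1173, 0.0596]
tool_rot: [[-0.994, -0.107, -0.002], [-0.107, 0.994, 0.0], [0.002, 0.0, -1.0]]
ft_force: [-0.4, -0.4, 0.8]
grip_width: -0.0002
gripper_force: 0.0
```

>>> {"method": "drive_tool", "body": {
  "series": [
    [[0,0,0.01],0,0],
    [[0,0,0.02],0,0],
    [[0,0,0.0245],0,0],
    [[0,0,0.026],0,0],
    [[0,0,0.026],0,0],
    [[0,0,0.026],0,0]
  ]
}}

```text
time_s: 2.0
position: [0.4967, 0.1183, 0.0345]
tool_rot: [[-0.994, -0.109, 0.0], [-0.109, 0.994, -0.0], [-0.0, -0.0, -1.0]]
ft_force: [-0.4, 0.4, -1.0]
grip_width: 0.0002
gripper_force: 0.0
```

```bash
python3 - <<'E'
from h import *
d=shot('scene'); c=d['img'][160:260,290:430]; cv2.imwrite('pics/s1.png',cv2.resize(c,None,fx=5,fy=5,interpolation=cv2.INTER_CUBIC)[:,:,::-1])
E
```

```text
(no output)
```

View pics/s1.png

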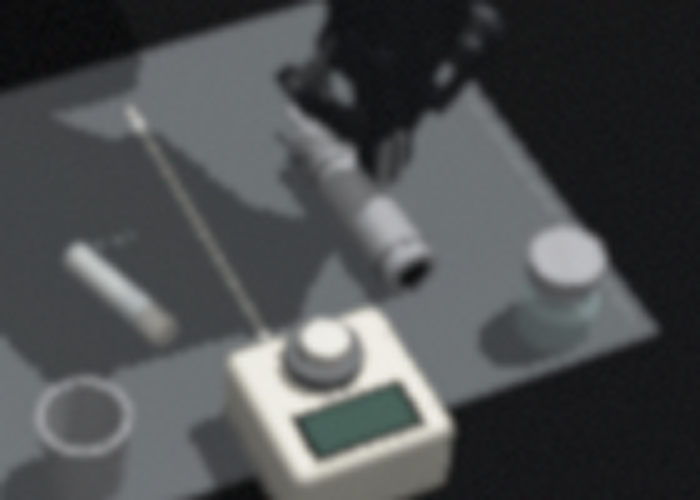

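The picture shows the shut fingertips at (385,170), over the tube's left edge. The black window end is at (410,268), on the reader side. I'll shift toward the crest, then press.

>>> {"method": "drive_tool", "body": {
  "series": [
    [[0,-0.006,0],0,0],
    [[0,-0.006,0.001],0,0],
    [[0,-0.006,0.002],0,0],
    [[0,-0.006,0.0025],0,0],
    [[0,-0.006,0.0025],0,0]
  ]
}}

```text
time_s: 2.55
position: [0.4973, 0.1122, 0.032]
tool_rot: [[-0.994, -0.109, 0.0], [-0.109, 0.994, -0.0], [-0.0, -0.0, -1.0]]
ft_force: [-1.4, -1.5, 3.3]
grip_width: 0.0004
gripper_force: 1.4
```

>>> {"method": "drive_tool", "body": {
  "series": [
    [[0,0,0.0005],0,0],
    [[0,-0.002,0.0007],0,0],
    [[0,-0.005,0.0007],0,0],
    [[0,-0.008,0.0007],0,0],
    [[0,-0.011,0.0007],0,0],
    [[0,-0.014,0.0007],0,0],
    [[0,-0.016,0.0007],0,0],
    [[0,-0.016,0.0007],0,0]
  ]
}}

```text
time_s: 3.35
position: [0.4992, 0.0961, 0.0318]
tool_rot: [[-0.994, -0.109, 0.001], [-0.109, 0.994, -0.0], [-0.001, -0.0, -1.0]]
ft_force: [-2.7, 0.1, 9.7]
grip_width: -0.0003
gripper_force: 5.0
```

```bash
cat >> h.py <<'E'
O0=np.array([.4921,.0272]); a0=np.array([.9984,.05647])
E
python3 - <<'E'
from h import *
d=shot('scene'); c=d['img'][160:260,290:430]; cv2.imwrite('pics/s2.png',cv2.resize(c,None,fx=5,fy=5,interpolation=cv2.INTER_CUBIC)[:,:,::-1])
E
```

```text
(no output)
```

View pics/s2.png

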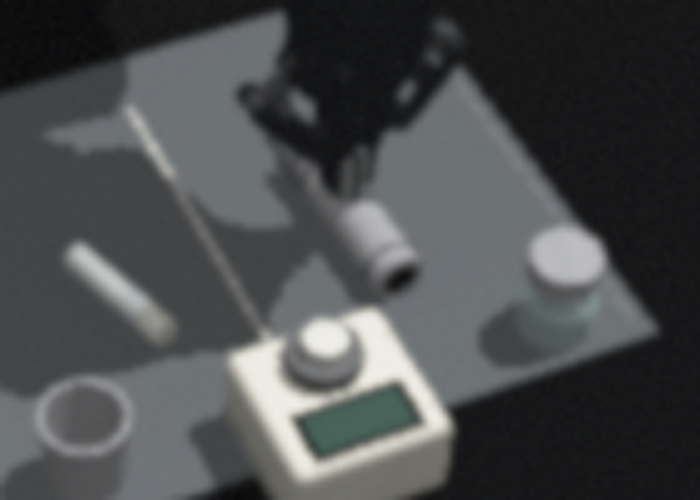

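>>> {"method": "drive_tool", "body": {
  "series": [
    [[0,-0.003,0],0,0],
    [[0,-0.006,0],0,0],
    [[0,-0.008,0],0,0],
    [[0,-0.008,0],0,0],
    [[0,-0.008,-0.005],0,0],
    [[0,-0.008,-0.01],0,0],
    [[0,0.0,-0.01],0,0],
    [[0,0.008,-0.01],0,0],
    [[0,0.008,-0.01],0,0]
  ]
}}

```text
time_s: 4.3
position: [0.4978, 0.1054, 0.041]
tool_rot: [[-0.994, -0.11, -0.0], [-0.11, 0.994, 0.0], [0.0, 0.0, -1.0]]
ft_force: [0.4, -0.2, -0.7]
grip_width: 0.0002
gripper_force: 0.0
```

```bash
python3 - <<'E'
from h import *
d=shot('scene'); np.savez('/tmp/s3',**d)
c,a,_=None,a0,0
W=cloud(d); n=np.array([-a0[1],a0[0]])
q=W[170:230,320:400].reshape(-1,3); s=(q[:,:2]-O0)@a0; y=(q[:,:2]-O0)@n
k=(q[:,2]>.018)&(q[:,2]<.036)&(y>-.02)&(y<.12)&(s<.085)
for lo in np.arange(-.05,.08,.01):
    m=k&(s>lo)&(s<=lo+.01)
    if m.sum()>3: print(round(lo,3),m.sum(),y[m].min().round(4),y[m].max().round(4),np.median(y[m]).round(4),q[m,2].max().round(4))
print(env.observe()['position'])
E
```

```text
-0.05 4 0.0548 0.0682 0.0612 0.0281
-0.04 21 0.0514 0.0708 0.059 0.0314
-0.03 29 0.0525 0.0802 0.0634 0.0323
-0.02 29 0.0513 0.0725 0.0605 0.0319
-0.01 24 0.0525 0.0735 0.0622 0.0337
0.0 31 0.0527 0.0786 0.0617 0.0335
0.01 31 0.0524 0.0799 0.063 0.0323
0.02 30 0.0538 0.08 0.0638 0.032
0.03 31 0.0545 0.0807 0.0645 0.0336
0.04 30 0.0545 0.0791 0.063 0.031
0.05 37 0.0549 0.0839 0.0655 0.0345
0.06 45 0.057 0.0839 0.0689 0.0335
[0.49786426 0.10496008 0.04094039]
```

>>> {"method": "drive_tool", "body": {
  "series": [
    [[0,-0.002,0.005],0,0],
    [[0,-0.002,0.0085],0,0],
    [[0,-0.002,0.0098],0,0],
    [[0,-0.002,0.01],0,0],
    [[0,-0.004,0.01],0,0],
    [[0,-0.008,0.01],0,0],
    [[0,-0.012,0.01],0,0],
    [[0,-0.016,0.01],0,0],
    [[0,-0.02,0.01],0,0],
    [[0,-0.024,0.01],0,0],
    [[0,-0.028,0.01],0,0],
    [[0,-0.031,0.01],0,0],
    [[0,-0.033,0.01],0,0],
    [[0,-0.034,0.01],0,0],
    [[0,-0.034,0.01],0,0],
    [[0,-0.034,0.005],0,0],
    [[0,-0.034,0],0,0],
    [[0,-0.026,0],0,0],
    [[0,-0.018,0],0,0],
    [[0,-0.018,0],0,0]
  ]
}}

```text
time_s: 6.35
position: [0.4997, 0.0875, 0.041]
tool_rot: [[-0.994, -0.11, -0.0], [-0.11, 0.994, 0.0], [0.0, 0.0, -1.0]]
ft_force: [0.8, -0.1, -0.5]
grip_width: 0.0001
gripper_force: 0.0
```

```bash
cat >> h.py <<'E'
def track():
    d=shot('scene'); W=cloud(d); n=np.array([-a0[1],a0[0]])
    q=W[165:235,290:400].reshape(-1,3); s=(q[:,:2]-O0)@a0; y=(q[:,:2]-O0)@n
    k=(q[:,2]>.018)&(q[:,2]<.036)&(y>-.03)&(y<.12)&(s<.075)&(s>-.045); s,y,z=s[k],y[k],q[k,2]
    f=lambda x:np.hypot(y-x[0]-x[1]*s,z-.017)-.015
    r=least_squares(f,[np.median(y),.04],loss='soft_l1',f_scale=.0015)
    e=env.observe(); P=np.array(e['position']); T=(P[:2]-O0)@a0,(P[:2]-O0)@n
    print('y',r.x[0].round(4),'deg',np.degrees(r.x[1]).round(2),'s',s.min(),s.max(),'n',len(s),'res',np.median(abs(r.fun)).round(4)); print('tip s,y',np.round(T,4),'offset',T[1]-r.x[0]-r.x[1]*T[0],'z',P[2],'t',e['time_s'],e['ft_force']); return d
E
python3 -c "
from h import *
track()"
```

```text
y 0.0527 deg 2.98 s -0.041413610351404194 0.07092451623798497 n 330 res 0.0018
tip s,y [0.0111 0.0594] offset 0.006090236748140428 z 0.040951668045112743 t 6.4 [-0.46197528  0.10381499  0.31187625]
```

>>> {"method": "drive_tool", "body": {
  "series": [
    [[0,0.002,0.005],0,0],
    [[0,0.002,0.0085],0,0],
    [[0,0.002,0.0098],0,0],
    [[0,0.002,0.01],0,0],
    [[0,0.0,0.01],0,0],
    [[0,-0.004,0.01],0,0],
    [[0,-0.008,0.01],0,0],
    [[0,-0.012,0.01],0,0],
    [[0,-0.016,0.01],0,0],
    [[0,-0.02,0.01],0,0],
    [[0,-0.024,0.01],0,0],
    [[0,-0.027,0.01],0,0],
    [[0,-0.029,0.01],0,0],
    [[0,-0.03,0.01],0,0],
    [[0,-0.03,0.01],0,0],
    [[0,-0.03,0.005],0,0],
    [[0,-0.03,0],0,0],
    [[0,-0.022,0],0,0],
    [[0,-0.014,0],0,0],
    [[0,-0.014,0],0,0]
  ]
}}

```text
time_s: 8.4
position: [0.5012, 0.0736, 0.0409]
tool_rot: [[-0.994, -0.11, -0.001], [-0.11, 0.994, 0.0], [0.001, 0.0, -1.0]]
ft_force: [0.4, -0.2, 0.1]
grip_width: 0.0001
gripper_force: 0.0
```

```bash
python3 -c "
from h import *
track()"
```

```text
y 0.0364 deg 2.72 s -0.03923048963973177 0.07257436098886422 n 348 res 0.0019
tip s,y [0.0118 0.0454] offset 0.008425262744381453 z 0.04090537294261713 t 8.45 [-0.22771527  0.28427195  0.36383221]
```

>>> {"method": "drive_tool", "body": {
  "series": [
    [[0,0.0,0.005],0,0],
    [[0,0.0,0.0085],0,0],
    [[0,0.0,0.0098],0,0],
    [[0,0.0,0.01],0,0],
    [[0,-0.002,0.01],0,0],
    [[0,-0.006,0.01],0,0],
    [[0,-0.01,0.01],0,0],
    [[0,-0.014,0.01],0,0],
    [[0,-0.018,0.01],0,0],
    [[0,-0.022,0.01],0,0],
    [[0,-0.026,0.01],0,0],
    [[0,-0.029,0.01],0,0],
    [[0,-0.031,0.01],0,0],
    [[0,-0.032,0.01],0,0],
    [[0,-0.032,0.01],0,0],
    [[0,-0.032,0.005],0,0],
    [[0,-0.032,0],0,0],
    [[0,-0.024,0],0,0],
    [[0,-0.016,0],0,0],
    [[0,-0.016,0],0,0]
  ]
}}

```text
time_s: 10.45
position: [0.5029, 0.0577, 0.0409]
tool_rot: [[-0.994, -0.11, -0.001], [-0.11, 0.994, 0.0], [0.001, 0.0, -1.0]]
ft_force: [-0.6, -0.3, 0.5]
grip_width: -0.0003
gripper_force: 0.0
```

```bash
python3 -c "
from h import *
d=track(); c=d['img'][160:260,290:430]; cv2.imwrite('pics/s4.png',cv2.resize(c,None,fx=5,fy=5,interpolation=cv2.INTER_CUBIC)[:,:,::-1])"
```

```text
y 0.0205 deg 2.75 s -0.03778189343042095 0.07251288752411172 n 339 res 0.0018
tip s,y [0.0127 0.0294] offset 0.008233357402229982 z 0.040907338004787096 t 10.5 [-0.14977967  0.23890333  0.05887633]
```

View pics/s4.png

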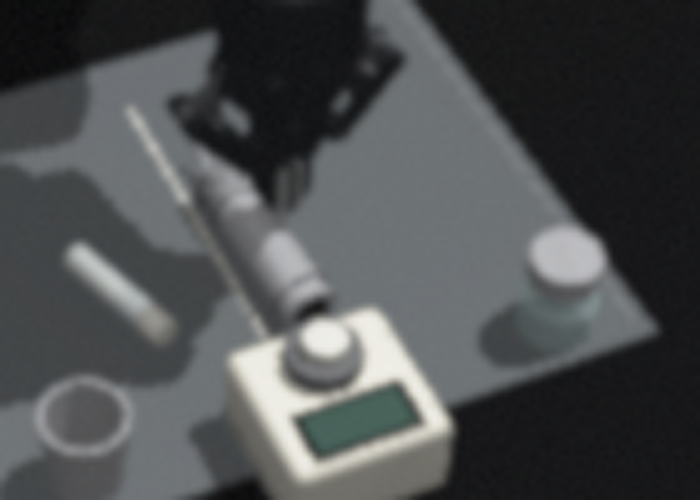

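>>> {"method": "drive_tool", "body": {
  "series": [
    [[0,0.0,0.005],0,0],
    [[0,0.0,0.0085],0,0],
    [[0,0.0,0.0098],0,0],
    [[0,0.0,0.01],0,0],
    [[0,-0.002,0.01],0,0],
    [[0,-0.006,0.01],0,0],
    [[0,-0.01,0.01],0,0],
    [[0,-0.014,0.01],0,0],
    [[0,-0.018,0.01],0,0],
    [[0,-0.022,0.01],0,0],
    [[0,-0.026,0.01],0,0],
    [[0,-0.029,0.01],0,0],
    [[0,-0.031,0.01],0,0],
    [[0,-0.032,0.01],0,0],
    [[0,-0.032,0.01],0,0],
    [[0,-0.032,0.005],0,0],
    [[0,-0.032,0],0,0],
    [[0,-0.024,0],0,0],
    [[0,-0.016,0],0,0],
    [[0,-0.016,0],0,0]
  ]
}}

```text
time_s: 12.5
position: [0.5047, 0.0418, 0.0409]
tool_rot: [[-0.994, -0.11, -0.001], [-0.11, 0.994, 0.0], [0.001, 0.0, -1.0]]
ft_force: [0.8, 0.1, -0.3]
grip_width: -0.0001
gripper_force: 0.0
```

```bash
python3 - <<'E'
from h import *
d=track(); n=np.array([-a0[1],a0[0]])
g=cv2.cvtColor(d['img'],cv2.COLOR_RGB2GRAY).astype(float)
# white line in this view, behind the logger (s<-.07): check frame bias
for s in(-.11,-.105,-.10,-.095,-.09):
    u,v=proj(d,[*(O0+a0*s),.002]); us=np.arange(int(u)-6,int(u)+8); w=np.clip(g[int(round(v)),us]-np.median(g[int(round(v)),us])-15,0,None)
    if w.sum()>0:
        p=ray(d,(us*w).sum()/w.sum(),round(v),.002)[:2]; print(s,'line y',((p-O0)@n).round(4))
E
```

```text
y 0.004 deg 2.88 s -0.03774298528773705 0.07386871683594026 n 336 res 0.0018
tip s,y [0.0135 0.0134] offset 0.008741283603437313 z 0.04092994516216071 t 12.55 [1.03107779 0.53912326 1.2403426 ]
-0.11 line y -0.0036
-0.105 line y -0.0036
-0.1 line y -0.004
-0.095 line y -0.0028
-0.09 line y -0.0028
```

>>> {"method": "drive_tool", "body": {
  "series": [
    [[0,0.01,-0.03],0,0],
    [[0,0.05,-0.05],0,0],
    [[0,0.09,-0.06],0,0],
    [[0,0.13,-0.06],0,0],
    [[0,0.16,-0.06],0,0],
    [[0,0.16,-0.06],0,0]
  ]
}}

```text
time_s: 13.15
position: [0.4868, 0.2026, 0.101]
tool_rot: [[-0.994, -0.113, -0.0], [-0.113, 0.994, 0.001], [-0.0, 0.001, -1.0]]
ft_force: [-0.4, -0.6, -0.3]
grip_width: -0.0
gripper_force: 0.0
```

```bash
python3 - <<'E'
from h import *
d=shot('top'); im=d['img']; np.savez('/tmp/top2',**d)
c=im[145:265,240:370]; cv2.imwrite('pics/t2.png',cv2.resize(c,None,fx=5,fy=5,interpolation=cv2.INTER_CUBIC)[:,:,::-1])
print(logger(d,O0,a0,(293,320,194,224)))
g=cv2.cvtColor(im,cv2.COLOR_RGB2GRAY)
for s in(.05,.03,.01,-.01,-.02):
    u,v=proj(d,[*(O0+a0*s),.002]); v=round(v); print(s,'line u',u.round(2),v,int(u)-8,g[v,int(u)-8:int(u)+12].tolist())
track()
E
```

```text
(array([0.0032374 , 0.02232386]), np.float64(1.2788507277600474), np.float64(0.002040527654842678), np.float64(-0.04986005668026561), np.float64(0.05462482120648311), 258)
0.05 line u 302.9 195 294 [153, 156, 151, 100, 111, 121, 125, 131, 128, 126, 121, 98, 93, 95, 94, 95, 94, 97, 95, 96]
0.03 line u 303.19 201 295 [94, 92, 94, 108, 119, 128, 132, 135, 127, 127, 117, 85, 95, 95, 92, 93, 95, 97, 96, 93]
0.01 line u 303.47 206 295 [97, 96, 94, 96, 116, 124, 131, 132, 133, 126, 120, 105, 94, 95, 97, 96, 98, 93, 97, 95]
-0.01 line u 303.75 212 295 [96, 94, 97, 93, 72, 60, 95, 101, 101, 93, 56, 54, 69, 98, 96, 97, 96, 97, 96, 97]
-0.02 line u 303.89 215 295 [97, 95, 97, 94, 78, 85, 85, 92, 100, 134, 108, 78, 55, 95, 99, 93, 95, 94, 100, 100]
y 0.0034 deg 3.25 s -0.039021443475030664 0.07357284130362857 n 369 res 0.0019
tip s,y [0.0051 0.1727] offset 0.16898709304735907 z 0.1008955827667247 t 13.25 [-1.09903845 -0.28334852  1.29918276]
```

View pics/t2.png

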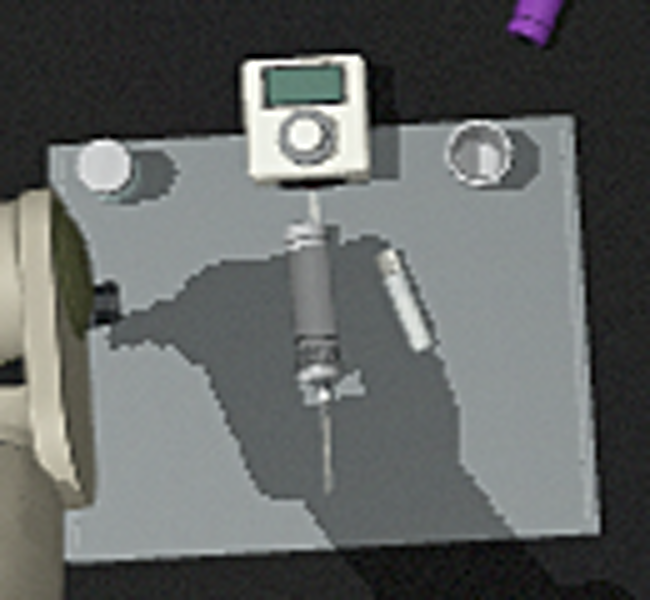

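>>> {"method": "drive_tool", "body": {
  "series": [
    [[0,-0.04,0],0,0],
    [[0,-0.08,0],0,0],
    [[0,-0.12,0.02],0,0],
    [[0,-0.15,0.04],0,0],
    [[0,-0.165,0.055],0,0],
    [[0,-0.165,0.065],0,0],
    [[0,-0.165,0.0685],0,0],
    [[0,-0.165,0.0698],0,0],
    [[0,-0.165,0.07],0,0],
    [[0,-0.165,0.07],0,0],
    [[0,-0.167,0.07],0,0],
    [[0,-0.17,0.07],0,0],
    [[0,-0.172,0.07],0,0],
    [[0,-0.173,0.07],0,0],
    [[0,-0.173,0.07],0,0],
    [[0,-0.173,0.07],0,0],
    [[0,-0.173,0.065],0,0],
    [[0,-0.173,0.05],0,0],
    [[0,-0.173,0.01],0,0],
    [[0,-0.173,-0.02],0,0]
  ]
}}

```text
time_s: 15.25
position: [0.5068, 0.0283, 0.1234]
tool_rot: [[-0.994, -0.11, 0.002], [-0.11, 0.994, -0.0], [-0.002, -0.0, -1.0]]
ft_force: [-0.4, -0.4, -0.0]
grip_width: 0.0002
gripper_force: 0.0
```

```bash
python3 - <<'E'
from h import *
track()
d=dict(np.load('/tmp/top2.npz')); W=cloud(d); q=W[150:185,285:318].reshape(-1,3); k=q[q[:,2]>.062]; print('key depth',len(k),k.mean(0)); 
# key cap blob by brightness in top view
g=cv2.cvtColor(d['img'],cv2.COLOR_RGB2GRAY)[160:182,288:314]; print(g[4:18].tolist())
n=np.array([-a0[1],a0[0]]); K=O0+a0*.126; print('key nominal',K)
e=env.observe(); T=np.array(e['tool_rot']); print('shift to above',T.T@(np.array([*K,.08])-e['position']),e['position'])
E
```

```text
y 0.0005 deg 2.72 s -0.03862472617716819 0.07426434195182555 n 359 res 0.0018
tip s,y [ 0.0167 -0.0001] offset -0.0013877164591760537 z 0.12777503731978693 t 15.3 [ 2.42408547 -0.35032681  4.81897113]
key depth 87 [0.61719963 0.03333557 0.06818502]
[[120, 243, 247, 244, 156, 54, 125, 120, 120, 119, 124, 121, 123, 123, 121, 123, 121, 125, 119, 112, 63, 147, 251, 244, 208, 69], [88, 207, 248, 245, 151, 45, 95, 96, 83, 67, 69, 68, 66, 63, 40, 37, 34, 12, 9, 29, 103, 177, 248, 243, 211, 68], [89, 207, 248, 239, 145, 79, 96, 165, 164, 164, 169, 170, 198, 197, 202, 236, 255, 255, 255, 254, 252, 245, 242, 242, 213, 69], [83, 199, 247, 243, 246, 253, 253, 253, 254, 253, 200, 145, 148, 148, 145, 135, 189, 254, 251, 245, 241, 238, 239, 241, 211, 91], [77, 196, 244, 240, 239, 239, 242, 244, 244, 198, 138, 139, 156, 161, 123, 140, 142, 155, 187, 249, 239, 237, 238, 241, 213, 105], [74, 195, 245, 239, 236, 237, 239, 239, 190, 135, 152, 245, 246, 245, 237, 159, 145, 143, 129, 186, 243, 238, 238, 241, 216, 103], [49, 164, 246, 240, 236, 237, 241, 239, 137, 160, 229, 244, 239, 239, 241, 238, 85, 147
[... 382 characters left out ...]
0, 96, 152, 131, 190, 246, 239, 237, 240, 221, 147], [139, 160, 239, 240, 236, 237, 242, 240, 128, 143, 154, 230, 248, 252, 204, 101, 96, 153, 111, 190, 247, 238, 238, 239, 225, 147], [140, 157, 238, 240, 237, 236, 238, 238, 171, 144, 146, 134, 139, 134, 131, 153, 151, 131, 144, 181, 244, 238, 236, 240, 231, 171], [139, 155, 238, 241, 236, 237, 238, 241, 240, 180, 137, 151, 153, 155, 155, 149, 104, 114, 185, 248, 240, 237, 238, 240, 234, 175], [136, 154, 241, 240, 237, 237, 237, 238, 242, 242, 198, 87, 126, 131, 94, 85, 152, 254, 249, 244, 240, 240, 242, 244, 241, 185]]
key nominal [0.6178984  0.03431522]
shift to above [-0.10868934 -0.00567566  0.04878346] [0.50879452 0.02804606 0.12777504]
```

>>> {"method": "drive_tool", "body": {
  "series": [
    [[-0.03,-0.002,0],0,0],
    [[-0.07,-0.004,0],0,0],
    [[-0.1,-0.0057,0],0,0],
    [[-0.1085,-0.0057,0],0,0],
    [[-0.1085,-0.0057,0.01],0,0],
    [[-0.1085,-0.0057,0.02],0,0],
    [[-0.1085,-0.0057,0.02],0,0],
    [[-0.1085,-0.0057,0.02],0,0]
  ]
}}

```text
time_s: 16.1
position: [0.6142, 0.0339, 0.101]
tool_rot: [[-0.994, -0.109, -0.001], [-0.109, 0.994, 0.0], [0.001, 0.0, -1.0]]
ft_force: [0.5, -1.0, 0.3]
grip_width: 0.0003
gripper_force: 0.0
```

```bash
python3 - <<'E'
from h import *
track(); d=shot('top'); im=d['img']
print(logger(d,O0,a0,(293,320,194,224)))
c=im[145:265,240:370]; c2=shot('scene')['img'][160:280,290:430]
z=lambda c,h:cv2.resize(c,(int(c.shape[1]*h/c.shape[0]),h),interpolation=cv2.INTER_CUBIC)
cv2.imwrite('pics/p.png',np.hstack([z(c,340),z(c2,340)])[:,:,::-1]); print(env.observe()['position'])
E
```

```text
y 0.0013 deg 2.07 s -0.03987391116500081 0.07423123188373108 n 316 res 0.0019
tip s,y [ 0.1226 -0.0003] offset -0.005972504214201613 z 0.10137480693718455 t 16.15 [-0.36194088  0.96626046  0.01999216]
(array([-0.01649583, -0.60747035]), np.float64(-31.27743979004902), np.float64(0.0029254829236495554), np.float64(-0.050190605933078516), np.float64(0.04676171377631244), 104)
[0.61490905 0.03381665 0.10161788]
```

View pics/p.png

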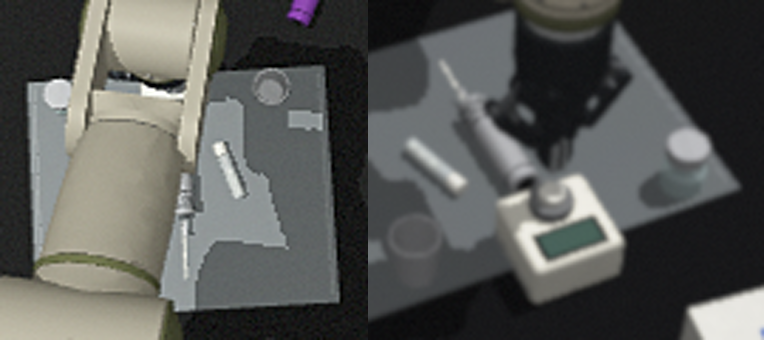

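The tip at (560,150) in the right half sits above the key (553,195). The arm hides the logger from the top view. Next I'll shift 3 mm ahead and press.

>>> {"method": "drive_tool", "body": {
  "series": [
    [[-0.003,0,0.01],0,0],
    [[-0.003,0,0.02],0,0],
    [[-0.003,0,0.028],0,0],
    [[-0.003,0,0.032],0,0],
    [[-0.003,0,0.034],0,0],
    [[-0.003,0,0.0355],0,0],
    [[-0.003,0,0.0355],0,0],
    [[-0.003,0,0.0355],0,0]
  ]
}}

```text
time_s: 17.05
position: [0.6178, 0.0342, 0.0678]
tool_rot: [[-0.994, -0.109, 0.001], [-0.109, 0.994, -0.0], [-0.001, -0.001, -1.0]]
ft_force: [-8.5, -0.3, 18.7]
grip_width: 0.0003
gripper_force: 9.6
```

```bash
python3 - <<'E'
from h import *
e=env.observe(); print(e['position'],e['ft_force'],e['wrist_torque'])
for f in('top','top2','s3'):
    d=dict(np.load(f'/tmp/{f}.npz')); q=cloud(d).reshape(-1,3); q=q[np.isfinite(q[:,0])&(q[:,2]>.04)&(q[:,2]<.09)]
    r=np.hypot(q[:,0]-.6177,q[:,1]-.0342)
    print(f,[(round(lo,3),int(m.sum()),q[m,2].mean().round(4)) for lo in np.arange(0,.026,.003) for m in[(r>=lo)&(r<lo+.003)] if m.sum()])
d=shot('scene'); c=d['img'][190:265,310:410]; cv2.imwrite('pics/k.png',cv2.resize(c,None,fx=7,fy=7,interpolation=cv2.INTER_CUBIC)[:,:,::-1])
E
```

```text
[0.61779746 0.03424445 0.06782301] [-8.4569853  -0.31012234 18.69474985] [0.01979118 1.4324576  0.01464768]
top [(np.float64(0.0), 3, np.float64(0.0739)), (np.float64(0.003), 6, np.float64(0.0735)), (np.float64(0.006), 11, np.float64(0.0728)), (np.float64(0.009), 18, np.float64(0.0705)), (np.float64(0.012), 24, np.float64(0.0643)), (np.float64(0.015), 23, np.float64(0.0624)), (np.float64(0.018), 29, np.float64(0.0594)), (np.float64(0.021), 35, np.float64(0.0529)), (np.float64(0.024), 40, np.float64(0.0515))]
top2 [(np.float64(0.0), 3, np.float64(0.0742)), (np.float64(0.003), 7, np.float64(0.0706)), (np.float64(0.006), 9, np.float64(0.072)), (np.float64(0.009), 18, np.float64(0.0721)), (np.float64(0.012), 22, np.float64(0.0649)), (np.float64(0.015), 27, np.float64(0.0644)), (np.float64(0.018), 26, np.float64(0.0593)), (np.float64(0.021), 34, np.float64(0.0516)), (np.float64(0.024), 42, np.float64(0.0513))]
s3 [(np.float64(0.0), 4, np.float64(0.0715)), (np.float64(0.003), 11, np.float64(0.071)), (np.float64(0.006), 14, np.float64(0.071)), (np.float64(0.009), 27, np.float64(0.0683)), (np.float64(0.012), 37, np.float64(0.0652)), (np.float64(0.015), 37, np.float64(0.0623)), (np.float64(0.018), 65, np.float64(0.0567)), (np.float64(0.021), 49, np.float64(0.0527)), (np.float64(0.024), 48, np.float64(0.0499))]
```

View pics/k.png

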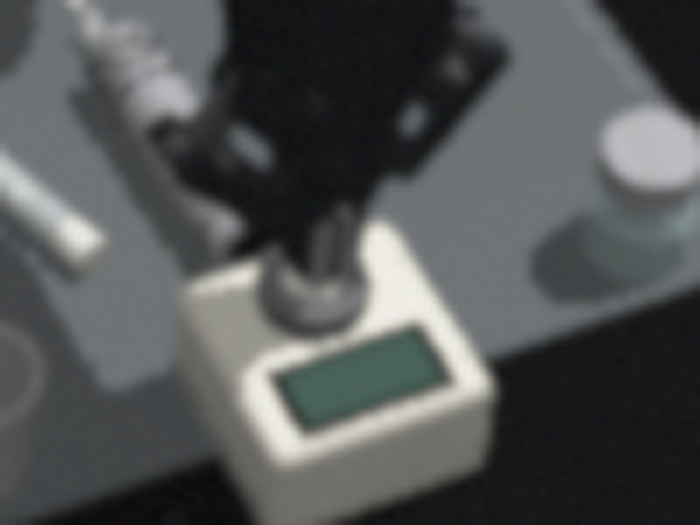

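>>> {"method": "drive_tool", "body": {
  "series": [
    [[0,0,0],0,0],
    [[0,0,0],0,0],
    [[0,0,-0.001],0,0],
    [[0,0,-0.001],0,0],
    [[0,0,-0.001],0,0]
  ]
}}

```text
time_s: 17.6
position: [0.6178, 0.0342, 0.0679]
tool_rot: [[-0.994, -0.109, 0.0], [-0.109, 0.994, -0.0], [-0.0, -0.0, -1.0]]
ft_force: [-5.9, 0.8, 13.0]
grip_width: -0.0001
gripper_force: 6.3
```

>>> {"method": "drive_tool", "body": {
  "series": [
    [[0,0,-0.001],0,0],
    [[0,0,-0.001],0,0],
    [[0,0,-0.001],0,0]
  ]
}}

```text
time_s: 17.9
position: [0.6177, 0.0342, 0.068]
tool_rot: [[-0.994, -0.109, -0.0], [-0.109, 0.994, -0.0], [0.0, -0.0, -1.0]]
ft_force: [-4.5, -1.3, 7.0]
grip_width: -0.0001
gripper_force: 3.5
```

>>> {"method": "drive_tool", "body": {
  "series": [
    [[0,0,-0.001],0,0],
    [[0,0,-0.0025],0,0],
    [[0,0,-0.0025],0,0],
    [[0,0,-0.0025],0,0],
    [[0,0,-0.0025],0,0]
  ]
}}

```text
time_s: 18.4
position: [0.6179, 0.0342, 0.07]
tool_rot: [[-0.994, -0.109, -0.0], [-0.109, 0.994, 0.0], [0.0, 0.0, -1.0]]
ft_force: [-2.8, -0.2, 3.4]
grip_width: -0.0002
gripper_force: 1.7
```

>>> {"method": "drive_tool", "body": {
  "series": [
    [[0,0,-0.015],0,0],
    [[0,0,-0.02],0,0],
    [[0,0,-0.02],0,0],
    [[0,0,-0.02],0,0]
  ]
}}

```text
time_s: 18.8
position: [0.6179, 0.0342, 0.0896]
tool_rot: [[-0.994, -0.109, -0.0], [-0.109, 0.994, 0.0], [0.0, 0.0, -1.0]]
ft_force: [-0.6, 0.3, 0.4]
grip_width: 0.0
gripper_force: 0.0
```

```bash
python3 - <<'E'
from h import *
d=track(); np.savez('/tmp/s5',**d); print(env.observe()['position'])
g=cv2.cvtColor(d['img'],cv2.COLOR_RGB2GRAY); 
# tip & key geometry: depth of gripper's lowest points
q=cloud(d)[170:240,310:400].reshape(-1,3); z=q[:,2]; k=(z>.075)&(z<.105)&(abs(q[:,0]-.617)<.03)&(abs(q[:,1]-.034)<.03)
p=q[k]; print(len(p),p.min(0),p.max(0))
for lo in np.arange(.075,.105,.005):
    m=p[(p[:,2]>=lo)&(p[:,2]<lo+.005)]; 
    if len(m): print(lo.round(3),len(m),m[:,0].min().round(4),m[:,0].max().round(4),m[:,1].min().round(4),m[:,1].max().round(4))
r=np.hypot(q[:,0]-.6177,q[:,1]-.0342); m=(r<.01)&(z<.08); print('key',m.sum(),np.median(q[m],0))
E
```

```text
y 0.0011 deg 3.07 s -0.037584319325191254 0.07460752957225354 n 280 res 0.0017
tip s,y [ 1.259e-01 -1.000e-04] offset -0.007923372975166487 z 0.08945618615945918 t 18.85 [-0.55085    -0.34171102  0.8191482 ]
[0.61777759 0.03422143 0.08945619]
43 [0.61523812 0.02041004 0.08776205] [0.63138238 0.04813733 0.10490202]
0.085 2 0.6218 0.6273 0.0291 0.0396
0.09 7 0.6212 0.6296 0.024 0.0461
0.095 14 0.6152 0.6309 0.0211 0.0456
0.1 20 0.6163 0.6314 0.0204 0.0481
key 37 [0.61823002 0.03324531 0.07069377]
```

>>> {"method": "drive_tool", "body": {
  "series": [
    [[0,0,0.01],0,0],
    [[0,0,0.016],0,0],
    [[0,0,0.0165],0,0],
    [[0,0,0.0165],0,0],
    [[0,0,0.0165],0,0]
  ]
}}

```text
time_s: 19.35
position: [0.6181, 0.0342, 0.0736]
tool_rot: [[-0.994, -0.109, 0.0], [-0.109, 0.994, -0.0], [-0.0, -0.0, -1.0]]
ft_force: [-0.3, -0.0, 0.3]
grip_width: -0.0002
gripper_force: 0.0
```

>>> {"method": "drive_tool", "body": {
  "series": [
    [[0,0,0.001],0,0],
    [[0,0,0.001],0,0],
    [[0,0,0.001],0,0]
  ]
}}

```text
time_s: 19.65
position: [0.6182, 0.0342, 0.0729]
tool_rot: [[-0.994, -0.109, 0.001], [-0.109, 0.994, -0.0], [-0.001, -0.0, -1.0]]
ft_force: [-0.5, 1.2, 1.6]
grip_width: -0.0003
gripper_force: 0.7
```

>>> {"method": "drive_tool", "body": {
  "series": [
    [[0,0,0.001],0,0],
    [[0,0,0.001],0,0],
    [[0,0,0.001],0,0]
  ]
}}

```text
time_s: 19.95
position: [0.6182, 0.0342, 0.0718]
tool_rot: [[-0.994, -0.109, 0.001], [-0.109, 0.994, -0.0], [-0.001, -0.0, -1.0]]
ft_force: [0.1, -0.5, 2.3]
grip_width: -0.0
gripper_force: 1.1
```

>>> {"method": "drive_tool", "body": {
  "series": [
    [[0,0,0.001],0,0],
    [[0,0,0.001],0,0],
    [[0,0,0.001],0,0]
  ]
}}

```text
time_s: 20.25
position: [0.6181, 0.0342, 0.0707]
tool_rot: [[-0.994, -0.109, 0.0], [-0.109, 0.994, -0.0], [-0.0, -0.0, -1.0]]
ft_force: [1.6, 0.8, 3.2]
grip_width: -0.0001
gripper_force: 1.5
```

>>> {"method": "drive_tool", "body": {
  "series": [
    [[0,0,0.001],0,0],
    [[0,0,0.001],0,0],
    [[0,0,0.001],0,0]
  ]
}}

```text
time_s: 20.55
position: [0.6182, 0.0342, 0.0697]
tool_rot: [[-0.994, -0.109, 0.0], [-0.109, 0.994, -0.0], [-0.0, -0.0, -1.0]]
ft_force: [1.6, 0.0, 3.8]
grip_width: 0.0
gripper_force: 1.8
```

>>> {"method": "drive_tool", "body": {
  "series": [
    [[0,0,0.001],0,0],
    [[0,0,0.001],0,0],
    [[0,0,0.001],0,0]
  ]
}}

```text
time_s: 20.85
position: [0.6182, 0.0342, 0.0687]
tool_rot: [[-0.994, -0.109, 0.0], [-0.109, 0.994, -0.0], [-0.0, -0.0, -1.0]]
ft_force: [2.4, -0.3, 4.7]
grip_width: -0.0001
gripper_force: 2.2
```

The force follows the spring from z 0.073 down to a hard stop at 0.068, so the key really is travelling. One more full press, then release and retreat.

>>> {"method": "drive_tool", "body": {
  "series": [
    [[0,0,0.001],0,0],
    [[0,0,0.0015],0,0],
    [[0,0,0.0015],0,0],
    [[0,0,0.0015],0,0]
  ]
}}

```text
time_s: 21.25
position: [0.6182, 0.0342, 0.068]
tool_rot: [[-0.994, -0.109, 0.001], [-0.109, 0.994, -0.0], [-0.001, -0.0, -1.0]]
ft_force: [-0.3, -0.4, 9.8]
grip_width: 0.0001
gripper_force: 5.2
```

>>> {"method": "drive_tool", "body": {
  "series": [
    [[0,0,-0.01],0,0],
    [[0,0,-0.04],0,0],
    [[0,0,-0.08],0,0],
    [[0.02,0.03,-0.1],0,0],
    [[0.04,0.07,-0.1],0,0],
    [[0.06,0.11,-0.1],0,0],
    [[0.08,0.15,-0.1],0,0],
    [[0.1,0.18,-0.1],0,0],
    [[0.1,0.2,-0.1],0,0],
    [[0.1,0.2,-0.1],0,0],
    [[0.1,0.2,-0.1],0,0]
  ]
}}

```text
time_s: 22.35
position: [0.4965, 0.2218, 0.1668]
tool_rot: [[-0.994, -0.11, -0.001], [-0.11, 0.994, -0.001], [0.001, -0.0, -1.0]]
ft_force: [0.3, -0.1, -0.4]
grip_width: -0.0001
gripper_force: 0.0
```

```bash
python3 - <<'E'
from h import *
track(); d=shot('top'); print(logger(d,O0,a0,(293,320,194,224))); im=d['img']
c=im[145:265,240:370]; cv2.imwrite('pics/t3.png',cv2.resize(c,None,fx=5,fy=5,interpolation=cv2.INTER_CUBIC)[:,:,::-1])
E
```

```text
y 0.0004 deg 3.55 s -0.0399655586293797 0.07462135811468595 n 362 res 0.0018
tip s,y [0.0156 0.1936] offset 0.19218572232326847 z 0.16680330775358956 t 22.4 [-0.70442707 -0.13405586 -0.04061632]
(array([-0.00023851,  0.00524082]), np.float64(0.30027401247540275), np.float64(0.0020253325877182815), np.float64(-0.050040831575489775), np.float64(0.05391317586771886), 253)
```

View pics/t3.png

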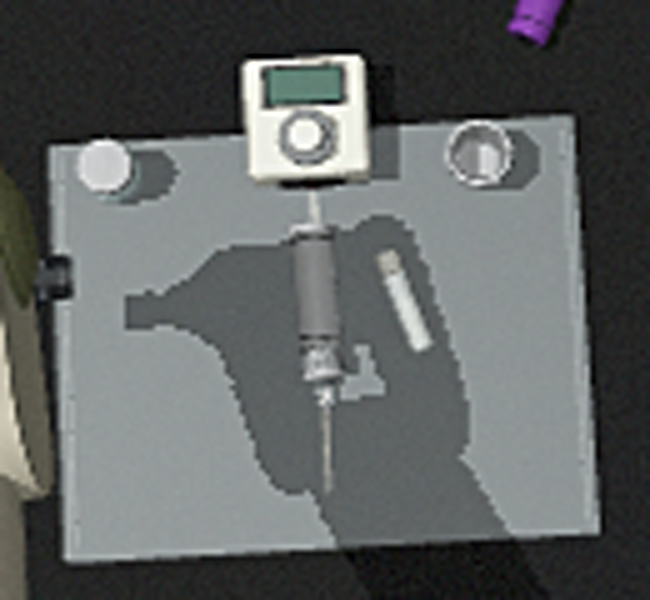

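The logger lies along the line: its tube runs from (313,235) to (323,375), and the line passes through both ends. The key is free and the bystanders are where they were.

```bash
python3 -c "
from h import *
print(env.close_job())"
```

```text
the job is handed in; nothing more can be done
None
```

I rolled the logger onto the white line, where it measured within about 1 mm of the line, then pressed the read key to its stop and released it; the job is handed in, and no verdict was returned.

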